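# Slide a ground blank under a thickness gauge's bridge and take the reading

### The arm

A 6-joint arm with a two-finger parallel gripper is mounted at the origin on the work surface. World frame = base frame: x ahead of the robot, y to its left, z up, the work surface at z = 0. Lengths are in m, angles in rad, forces in N, time in s.
With the tool pointing down it reaches from about 0.35 to 0.975 m from the base axis. Payload 4.9 kg.
Tool frame: the origin (TCP) lies on the centre line of the jaws, within the pads' length; the fingertips stand 14 mm ahead of it and the grasp point (between the pads) lies 5 mm behind it; x points along the fingers, z is the direction in which the jaws open and shut, and the axes are right-handed (so a half turn about x gives the same grasp; the last joint's range is limited). The gripper opens to 85 mm and grips with 20 to 120 N. Pads are 22 mm wide; open, the fingers measure 114 mm over their backs; the gripper's body (76 mm by 85 mm) begins 54 mm behind the grasp point. The pads swing forward as they close: fully open they stand 13 mm farther back than shut.
Start: joints at [1.144, 0.053, 1.613, -0, 1.476, -0.119], TCP at [0.189, 0.596, 0.245] pointing down, gripper open.
Joint ranges: [-3.01, 3.01], [-1.01, 2.22], [0.06, 2.58], [-1.02, 4.17], [0.09, 2.62], [-3.14, 3.14]. Speed limits (rad/s): [2.57, 2.57, 3.14, 3.14, 3.14, 3.14].

### API

Orientations are given as a rotation vector (axis times angle).
In Python, from station import ctrl gives the robot as it stands.
- The arm moves only by the tool move_arm, never from a script. Its argument "increments" is a list that holds one entry, the list of rows, each a list of 4 numbers: the shift along the tool's x, y, z in units of 25 cm (1.0 is 25 cm), then the turn about the tool's x in units of 90 degrees (1.0 is 90 degrees). A call has 1 to 20 rows; each row shifts and turns the commanded pose from where the row before left it, along the tool's axes as they then stand; what a row does not reach is not made up. A row lasts 1/12 s, in which the tool goes at most 41.7 mm and 7.16 degrees, less where a joint would pass 70% of its speed; a pose out of reach is approached as far as the arm can. A call with a number of a shift or a turn outside -1 to 1 is refused whole. A call with a gripper value outside its range is refused whole. "gripper" is the closure, from 0 (fully open) to 1 (shut), set as the call begins (left out, the last holds). The fingers move at their own pace and stop on an object; "squeeze" is the grip in N (left out, the last holds). Time passes only in rows, so rows that do not move let the fingers close. It gives the time, the measured TCP pose, the force and the opening at its end, in the units of the state.
- ctrl.get_obs(): the state, without advancing time (a new reading comes with each control period).
- ctrl.get_image(name): name is "side" or "top"; returns a dict with "pixels" (420x560x3 uint8, red, green, blue), "depth" (420x560 float32, m along the optical axis (not along the pixel's ray), 0 where there is no reading), "K" (3x3 intrinsics, pixels), "extrinsics" (4x4, takes a point from camera to world coordinates). Camera axes: x right, y up, looking along -z (the intrinsics and any distortion apply to the point x, -y, -z); pixel columns grow to the right and rows downward; lengths in m; the calibration is good to about 2 mm. A picture is of the moment at which its call begins.
- ctrl.finish_job(): hands the job in, once; it reports no verdict.
Trained networks look in the newest picture that a camera, given by its name, has taken for a name from the list of things; names that differ only in an ending like _2 or _b are one class to them, and where a whole thing is asked for, a point or a joint stands for the part that bears it (a point fixed in the world has none). Each returns a list of dicts, best first, with "score" (0 to 1); they miss things now and then, are a little off and sometimes report something else, mostly with a low value. They report only what shows in the picture. A call takes as long as a camera call. They do not tell look-alikes from the thing itself.
- ctrl.trace(camera, target): "region" (420x560 bool, what is visible of it) and "pixel" ([row, column] in pixels, amid what is visible of it).
The state is a dict: "t": time; "q": joint angles; "dq": joint speeds; "effort": joint torques, N m; "tool_pos": TCP position; "tool_rot": TCP orientation; "contact_force": force on the tool from outside, world axes, zero at the start; "wrist_torque": the same for the moment, N m; "opening": finger opening in m.
Only numpy, scipy, OpenCV 4.12 (cv2) and the standard library are available. Lean on these libraries where they do the work, as an engineer would, in place of code of your own. Each camera call takes 0.05 s, during which the arm holds its last target. There are 200 camera calls.

### The job

Push the flat steel blank along the bench, long way first, under the low bridge of the thickness gauge until its leading end sits squarely against the stop behind the bridge. Then press the gauge's key fully down and let it come up again, leaving the blank where it is. Only push: never lift or tip the blank, do not press the key before the blank is home, and leave the other things on the bench alone.

Things in the scene. Friction and masses are not known exactly. Their poses are not given: they have to be found in the camera images.
- blank: Loose flat plate of bright ground steel, 110 x 70 x 8 mm, about 0.45 kg, two dark drilled holes near one end (either end may go in first). Origin at the centre of its underside, x along the 110 mm length, y across the width, z up. Starts flat on the bench 0.15 to 0.4 m before the bridge, up to 0.2 m off the gauge's line, turned up to 0.65 rad from it. Stops when the push stops.
- gauge: Thickness gauge, fixed to the bench. Origin on the bench under the middle of the bridge; x is the way the blank goes in (world +y, turned up to 0.25 rad either way), y to the left of that, z up. Two steel side rails, 11 mm high, 22 mm wide, from x = -18 to 50 mm, carry the bridge; their inner faces are at y = -42 and +42 mm. The slot's floor is the bench.
- bridge (a point): Middle of the underside of the gauge's steel bridge bar, 11 mm above the bench. The bar spans 36 mm along the gauge's x (18 mm either way from here) and 128 mm across, top 27 mm above the bench; a 22 mm round measuring head stands on its middle up to 41 mm.
- stop (a point): Middle of the foot of the stop, on the bench, 50 mm beyond the bridge's middle: the flat upright front face (128 mm wide, 30 mm high) of the grey housing that ends the slot and reaches back another 75 mm. Axes as the gauge's. With its end against the stop the blank's centre is 55 mm before it and 42 mm of the blank still sticks out before the bridge.
- key_top (a point): Centre of the top face of the round push key, 26 mm across, plastic, in a round dark collar on top of the gauge's housing at x = 87.5 mm, y = -32 mm in the gauge's frame. It is pressed straight down; z is the height of its top.
- key (a joint): Travel of the key in m: 0 up, 0.006 fully down (5 N at full travel); a spring brings it back up when let go.
- thick_block: Bystander: dark steel block 90 x 60 x 28 mm lying loose on the bench beyond the work; too thick for the gauge. Origin at the centre of its underside.
- compound: Bystander: rounded bar of pale green polishing compound 75 x 48 x 34 mm lying loose beyond the work. Origin at the centre of its underside.
- roller: Bystander: spare rubber-covered grinder roller, 60 mm across, 30 mm high, standing on its flat face beyond the work. Origin at the centre of its underside.
Not all that is in view belongs to the job. Several things have the shape of the blank; the one meant has the colours described above.

How it is judged:
By the outcome, as a careful person would: the job done as asked, in the order asked, and still so for the second after the job is handed in, with the robot touching nothing.
It also fails if it takes over 61 s, if anything falls off the work surface, if the arm or the gripper's body presses on something with over 40 N, if the wrist force passes 120 N, or if a joint passes its speed limit or range.

## Working session

There is one attempt and no reset: what is moved stays moved. The work goes in short steps, Python scripts to look and compute and a tool call to move; the robot and the scene stay as the last step left them, time stands still between calls to the robot, and variables do not carry over. Pictures are saved under pics/ and viewed, about 8 in all and at most 12, crops included, and the job is handed in when it is done.

Besides the shell and the picture viewer there is one more tool, called in YAML: its name, and indented under it one key for each argument. move_arm: Moves the arm, as the interface text tells. Shifts and turns lie within -1 to 1; 1 stands for 25 cm of shift or 90 degrees of turn. Its arguments: {"type":"object","properties":{"increments":{"type":"array","items":{"type":"array","items":{"type":"array","items":{"type":"number","minimum":-1,"maximum":1}}}},"gripper":{"type":"number"},"squeeze":{"type":"number"}},"required":["increments"]}

```bash
mkdir -p pics
cat > h.py <<'E'
import numpy as np, cv2
from station import ctrl
def snap(name,fn):
    im=ctrl.get_image(name); cv2.imwrite('pics/'+fn,cv2.cvtColor(im['pixels'],cv2.COLOR_RGB2BGR)); return im
def cloud(im):
    d=im['depth']; h,w=d.shape; K=im['K']; u,v=np.meshgrid(np.arange(w),np.arange(h))
    p=np.stack([(u-K[0,2])/K[0,0]*d,-(v-K[1,2])/K[1,1]*d,-d,np.ones_like(d)],-1)
    return (p@np.array(im['extrinsics']).T)[...,:3]
E
python3 - <<'E'
from h import *
a=snap('top','t0.png'); P=cloud(a)
for n in ['blank','gauge','key_top','thick_block','compound','roller']:
    for r in ctrl.trace('top',n)[:4]:
        m=r['region']&(a['depth']>0); q=P[m]
        rc=cv2.minAreaRect(q[:,:2].astype(np.float32)) if len(q)>5 else None
        print(n,round(r['score'],2),r['pixel'],q.mean(0).round(3),np.median(q[:,2]).round(3),rc,a['pixels'][m].mean(0).round())
s=snap('side','s0.png')
o=ctrl.get_obs();print(o['t'],o['tool_pos'],o['tool_rot'],o['contact_force'],o['opening'])
E
```

```text
blank 0.69 [251.7, 338.4] [ 0.552 -0.199  0.008] 0.008 ((0.5525976419448853, -0.20115545392036438), (0.07054673135280609, 0.11443991214036942), 21.869770050048828) [144. 144. 145.]
blank 0.56 [251.8, 407.5] [ 0.549 -0.367  0.008] 0.008 ((0.550605058670044, -0.3690789043903351), (0.11408266425132751, 0.07473403215408325), 35.670310974121094) [ 62. 136. 133.]
gauge 0.66 [256.1, 162.9] [0.548 0.217 0.028] 0.029 ((0.5489685535430908, 0.2227095365524292), (0.15723787248134613, 0.12821663916110992), 86.54890441894531) [105. 108. 108.]
gauge 0.62 [186.0, 189.0] [0.727 0.166 0.031] 0.033 ((0.7337380647659302, 0.17365989089012146), (0.057422418147325516, 0.08355230838060379), 82.74192810058594) [124. 129. 101.]
key_top 0.46 [240.6, 145.6] [0.582 0.247 0.052] 0.052 ((0.5820282697677612, 0.247770294547081), (0.023145096376538277, 0.023138171061873436), 88.08316802978516) [ 98. 101. 101.]
thick_block 0.8 [167.3, 253.2] [0.766 0.001 0.026] 0.028 ((0.7735607624053955, 0.002929382026195526), (0.06851330399513245, 0.10008693486452103), 67.73758697509766) [87. 84. 82.]
compound 0.95 [182.1, 186.6] [0.727 0.166 0.032] 0.033 ((0.7291327118873596, 0.16949714720249176), (0.048331428319215775, 0.07438052445650101), 83.20370483398438) [124. 129. 102.]
roller 0.96 [170.6, 318.0] [ 0.743 -0.158  0.028] 0.03 ((0.7468461990356445, -0.1614295393228531), (0.05805901065468788, 0.06688419729471207), 26.78110694885254) [97. 94. 89.]
0.4 [0.1893506  0.59554177 0.24514401] [-0.97962489  1.33946893  0.97941319] [0.03245621 0.01446184 0.36828685] 0.08516686009003313
```

View pics/t0.png

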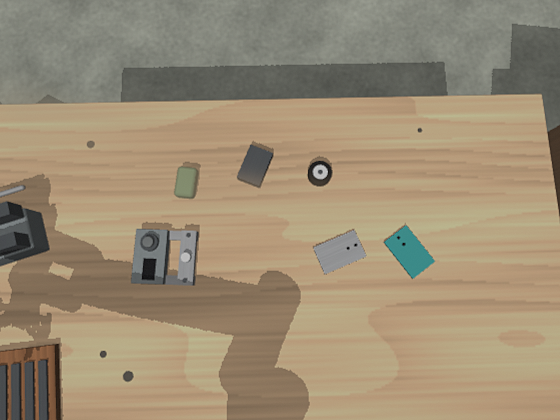

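View pics/s0.png

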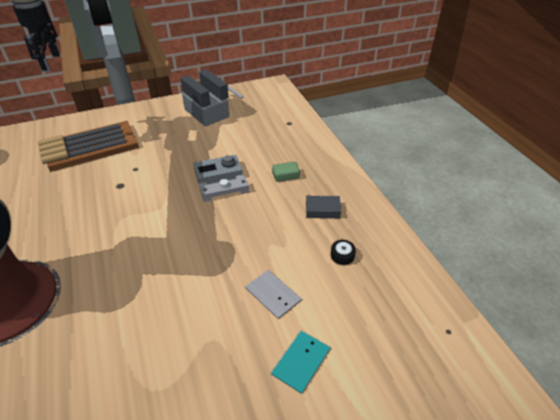

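The top view shows the steel blank at pixel (338,251), the teal look-alike at (408,251), and the gauge at columns 132–198 with its bridge on the right, facing the blank. The key is at (149,241). I'll fit the poses precisely next.

```bash
cat >> h.py <<'E'
def rect(q):
    rc=cv2.minAreaRect(q[:,:2].astype(np.float32)); b=cv2.boxPoints(rc); e=[b[1]-b[0],b[2]-b[1]]
    e.sort(key=np.linalg.norm); l=e[1]*np.sign(e[1][1]); s=e[0]*np.sign(e[0][1])
    return np.array(rc[0]).round(4),(np.linalg.norm(l).round(4),np.linalg.norm(s).round(4)),np.degrees(np.arctan2(l[1],l[0])).round(2)
def blank(a,lo=.005,hi=.012):
    P=cloud(a);c=a['pixels'].astype(float)
    best=None
    for r in ctrl.trace('top','blank'):
        m=r['region']
        if np.ptp(c[m].mean(0))<20:
            k=cv2.dilate(m.astype(np.uint8),np.ones((5,5)))>0
            q=P[k&(P[...,2]>lo)&(P[...,2]<hi)]; return r['score'],rect(q),q.mean(0).round(4),r['pixel']
E
python3 - <<'E'
from h import *
a=ctrl.get_image('top'); P=cloud(a)
print(blank(a))
r=[x for x in ctrl.trace('top','gauge')][0]; k=cv2.dilate(r['region'].astype(np.uint8),np.ones((7,7)))>0
z=P[...,2]
h,e=np.histogram(z[k],bins=np.arange(-.002,.06,.002)); print(list(zip(e.round(3),h)))
for lo,hi in [(.024,.0285),(.0285,.034),(.024,.034),(.008,.06),(.038,.044)]:
    q=P[k&(z>lo)&(z<hi)]; 
    if len(q)>5: print(lo,hi,len(q),rect(q),q.mean(0).round(4))
kt=ctrl.trace('top','key_top')[0]['region']; q=P[kt]; q=q[q[:,2]>np.median(q[:,2])-.002]; print('key',q.mean(0),rect(q))
big=cv2.resize(a['pixels'][205:305,115:390],None,fx=2.9,fy=2.9,interpolation=cv2.INTER_CUBIC)
cv2.imwrite('pics/c1.png',cv2.cvtColor(big,cv2.COLOR_RGB2BGR))
o=ctrl.get_obs();print(o['t'])
from scipy.spatial.transform import Rotation as R
print(R.from_rotvec(o['tool_rot']).as_matrix().round(3))
E
```

```text
(0.55, (array([ 0.5535, -0.2021]), (np.float32(0.1151), np.float32(0.0704)), np.float32(111.4)), array([ 0.5522, -0.1993,  0.0083]), [252.0, 338.6])
[(np.float64(-0.002), np.int64(358)), (np.float64(0.0), np.int64(349)), (np.float64(0.002), np.int64(135)), (np.float64(0.004), np.int64(26)), (np.float64(0.006), np.int64(20)), (np.float64(0.008), np.int64(58)), (np.float64(0.01), np.int64(107)), (np.float64(0.012), np.int64(83)), (np.float64(0.014), np.int64(29)), (np.float64(0.016), np.int64(24)), (np.float64(0.018), np.int64(27)), (np.float64(0.02), np.int64(25)), (np.float64(0.022), np.int64(39)), (np.float64(0.024), np.int64(191)), (np.float64(0.026), np.int64(481)), (np.float64(0.028), np.int64(726)), (np.float64(0.03), np.int64(652)), (np.float64(0.032), np.int64(208)), (np.float64(0.034), np.int64(25)), (np.float64(0.036), np.int64(9)), (np.float64(0.038), np.int64(33)), (np.float64(0.04), np.int64(102)), (np.float64(0.042), np.int64(67)), (np.float64(0.044), np.int64(18)), (np.float64(0.046), np.int64(5)), (np.float64(0.048), np.int64(16)), (np.float64(0.05), np.int64(41)), (np.float64(0.052), np.int64(32)), (np.float64(0.054), np.int64(7)), (np.float64(0.056), np.int64(1))]
0.024 0.0285 837 (array([0.5488, 0.2166]), (np.float32(0.1438), np.float32(0.1279)), np.float32(86.42)) [0.5452 0.1886 0.0269]
0.0285 0.034 1421 (array([0.5488, 0.216 ]), (np.float32(0.1435), np.float32(0.1273)), np.float32(86.47)) [0.5439 0.2386 0.0305]
0.024 0.034 2258 (array([0.549 , 0.2164]), (np.float32(0.1441), np.float32(0.128)), np.float32(86.72)) [0.5444 0.2201 0.0292]
0.008 0.06 3006 (array([0.549 , 0.2164]), (np.float32(0.1441), np.float32(0.128)), np.float32(86.72)) [0.5478 0.2174 0.029 ]
0.038 0.044 202 (array([0.569 , 0.2091]), (np.float32(0.123), np.float32(0.0406)), np.float32(70.36)) [0.5695 0.2175 0.0414]Traceback (most recent call last):
  File "<stdin>", line 10, in <module>
IndexError: list index out of range
```

Run:
```python
from h import *
from scipy.spatial.transform import Rotation as R
o=ctrl.get_obs();print(o['t'],o['q'].round(3) if hasattr(o['q'],'round') else o['q'])
print(R.from_rotvec(o['tool_rot']).as_matrix().round(4), o['tool_pos'])
a=ctrl.get_image('top')
big=cv2.resize(a['pixels'][205:305,115:390],None,fx=2.9,fy=2.9,interpolation=cv2.INTER_CUBIC)
cv2.imwrite('pics/c1.png',cv2.cvtColor(big,cv2.COLOR_RGB2BGR))
```

```text
0.6 [ 1.144  0.053  1.613 -0.     1.476 -0.119]
[[ 0.00e+00 -9.53e-01  3.03e-01]
 [ 1.00e-04  3.03e-01  9.53e-01]
 [-1.00e+00 -0.00e+00  1.00e-04]] [0.18936983 0.59562204 0.24535783]
```

View pics/c1.png

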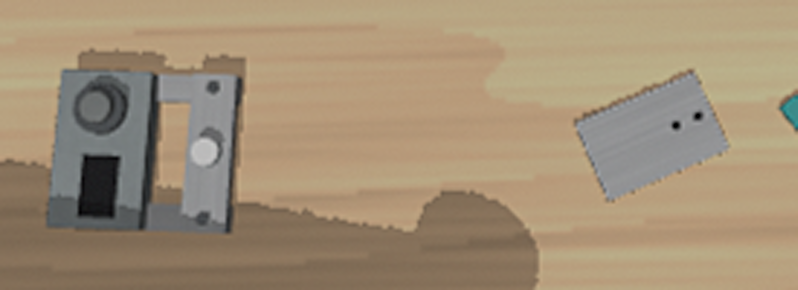

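The blank is isolated and its holes are at the trailing end. Gauge origin is about (0.546, 0.163) with heading 86.6°; the blank is at (0.553, -0.2005) with heading 111.5°. I'll turn the tool and travel to behind the blank.

move_arm:
  increments:
    - [[0,0,0,0.0707],[0,0,0,0.0707],[0,0,0,0.0707],[0,0,0,0.0707],[0,0,0,0.0707],[0,0,0,0.0707],[0,0,0,0.0707],[0,0,0,0.0707],[0,-0.158,0.0077,0],[0,-0.158,0.0077,0],[0,-0.158,0.0077,0],[0,-0.158,0.0077,0],[0,-0.158,0.0077,0],[0,-0.158,0.0077,0],[0,-0.158,0.0077,0],[0,-0.158,0.0077,0],[0,-0.158,0.0077,0],[0,-0.158,0.0077,0],[0,-0.158,0.0077,0],[0,-0.158,0.0077,0]]
  gripper: 0.53
  squeeze: 20

```text
t: 2.32
tool_pos: [0.3846, 0.1612, 0.2457]
tool_rot: [-0.294, 1.549, 0.294]
contact_force: [0.2, -0.7, -0.6]
opening: 0.0401
```

move_arm:
  increments:
    - [[0,-0.158,0.0077,0],[0,-0.158,0.0077,0],[0,-0.158,0.0077,0],[0,-0.158,0.0077,0],[0,-0.158,0.0077,0],[0,-0.158,0.0077,0],[0,-0.158,0.0077,0],[0,-0.158,0.0077,0],[0,-0.158,0.0077,0],[0,-0.158,0.0077,0],[0,-0.158,0.0077,0],[0,-0.158,0.0077,0],[0.1,0,0,0],[0.1,0,0,0],[0.1,0,0,0],[0.1,0,0,0],[0.1,0,0,0],[0,0,0,0],[0,0,0,0]]

```text
t: 3.9
tool_pos: [0.5781, -0.2691, 0.1187]
tool_rot: [-0.292, 1.554, 0.296]
contact_force: [0.7, 0.4, 0.5]
opening: 0.0403
```

move_arm:
  increments:
    - [[0.06,0,0,0],[0.06,0,0,0],[0.06,0,0,0],[0.06,0,0,0],[0.06,0,0,0],[0.024,0,0,0],[0.024,0,0,0],[0.024,0,0,0],[0.016,0,0,0],[0,0,0,0],[0,0,0,0]]

```text
t: 4.82
tool_pos: [0.5794, -0.2699, 0.0235]
tool_rot: [-0.294, 1.55, 0.294]
contact_force: [0.0, 0.0, 0.6]
opening: 0.0402
```

Run:
```python
from h import *
o=ctrl.get_obs();print(o['tool_pos'],o['contact_force'])
a=ctrl.get_image('top');s=ctrl.get_image('side')
A=cv2.resize(a['pixels'][200:300,290:440],(600,400)); B=cv2.resize(s['pixels'][210:400,200:360],(475,564))
print(blank(a))
C=np.zeros((564,800,3),np.uint8); A=cv2.resize(A,(400,267)); B=cv2.resize(B,(400,475)); C[:267,:400]=A; C[:475,400:]=B
cv2.imwrite('pics/c2.png',cv2.cvtColor(C,cv2.COLOR_RGB2BGR))
```

```text
[ 0.57940699 -0.26988886  0.0235387 ] [0.02419594 0.0448815  0.64982761]
(0.65, (array([ 0.5526, -0.1996]), (np.float32(0.1096), np.float32(0.0698)), np.float32(111.69)), array([ 0.553 , -0.1887,  0.0083]), [250.3, 333.7])
```

View pics/c2.png

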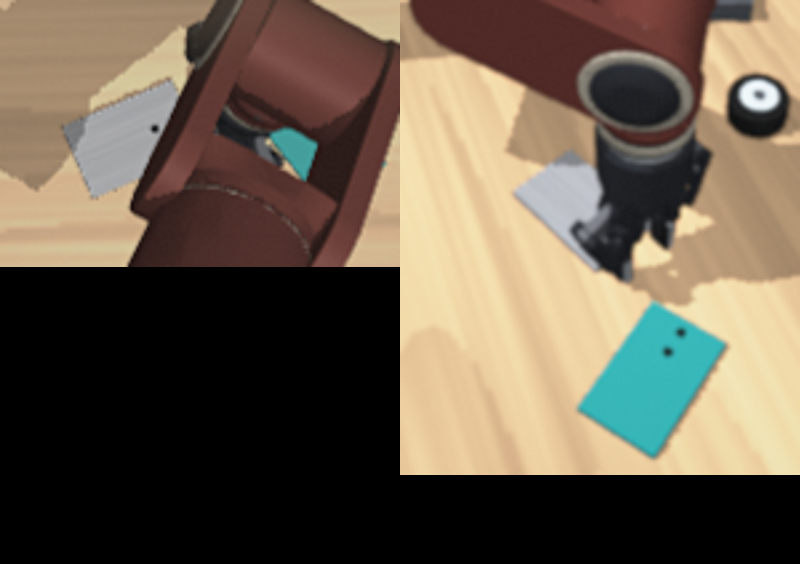

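The fingers are behind the trailing edge and clear of the teal plate. I'll feel for the bench gently.

move_arm:
  increments:
    - [[0.008,0,0,0],[0.008,0,0,0],[0,0,0,0],[0,0,0,0]]

```text
t: 5.3
tool_pos: [0.579, -0.2696, 0.0191]
tool_rot: [-0.294, 1.551, 0.294]
contact_force: [0.5, -0.8, 0.6]
opening: 0.04
```

move_arm:
  increments:
    - [[0.006,0,0,0],[0.006,0,0,0],[0,0,0,0],[0,0,0,0]]

```text
t: 5.63
tool_pos: [0.579, -0.2697, 0.0161]
tool_rot: [-0.294, 1.551, 0.294]
contact_force: [0.7, -0.3, 1.3]
opening: 0.0406
```

move_arm:
  increments:
    - [[0.004,0,0,0],[0,0,0,0],[0.004,0,0,0],[0,0,0,0],[0,0,0,0]]

```text
t: 6.05
tool_pos: [0.5791, -0.2697, 0.0142]
tool_rot: [-0.294, 1.551, 0.294]
contact_force: [-0.4, -0.2, 0.4]
opening: 0.0404
```

move_arm:
  increments:
    - [[0.004,0,0,0],[0,0,0,0],[0.004,0,0,0],[0,0,0,0],[0,0,0,0]]

```text
t: 6.47
tool_pos: [0.5793, -0.2698, 0.0125]
tool_rot: [-0.294, 1.551, 0.294]
contact_force: [-0.5, 0.6, 1.9]
opening: 0.0397
```

move_arm:
  increments:
    - [[-0.002,0.014,0,0],[0,0.014,0,0],[0,0.01,0,0],[0,0.02,-0.0044,0.0107],[0,0.02,-0.0044,0.0107],[0,0.02,-0.0044,0.0107],[0,0.02,-0.0044,0.0107],[0,0.02,-0.0044,0.0107],[0,0.02,-0.0044,0.0107],[0,0.02,-0.0044,0.0107],[0,0.02,-0.0044,0.0107],[0,0,0,0]]

```text
t: 7.47
tool_pos: [0.5544, -0.2245, 0.0127]
tool_rot: [-0.187, 1.563, 0.189]
contact_force: [0.8, -0.3, 0.1]
opening: 0.0403
```

```bash
cat >> h.py <<'E'
O=np.array([.5458,.163]); PH=np.radians(86.6)
def g(p):
    d=np.array(p)[:2]-O; c,s=np.cos(PH),np.sin(PH); return np.array([c*d[0]+s*d[1],-s*d[0]+c*d[1]]).round(4)
def status():
    from scipy.spatial.transform import Rotation as R
    o=ctrl.get_obs(); M=R.from_rotvec(o['tool_rot']).as_matrix()
    h=np.degrees(np.arctan2(M[1,1],M[0,1])); print('t',o['t'],'tcp',np.round(o['tool_pos'],4),'g',g(o['tool_pos']),'tool y rel',round(h-86.6,2),'F',np.round(o['contact_force'],1))
    a=ctrl.get_image('top'); b=blank(a); 
    print(b); 
    if b: print('blank g',g(b[1][0]),'yaw rel',b[1][2]-86.6)
    return a
E
python3 -c "
from h import *
status()"
```

```text
t 7.4667 tcp [ 0.5544 -0.2245  0.0127] g [-0.3863 -0.0316] tool y rel 17.12 F [ 0.8 -0.3  0.1]
(0.7, (array([ 0.5395, -0.1582]), (np.float32(0.1142), np.float32(0.0699)), np.float32(103.74)), array([ 0.5396, -0.1462,  0.0083]), [258.6, 315.4])
blank g [-0.321  -0.0128] yaw rel 17.14
```

move_arm:
  increments:
    - [[0,0.02,-0.0046,0.0112],[0,0.02,-0.0046,0.0112],[0,0.02,-0.0046,0.0112],[0,0.02,-0.0046,0.0112],[0,0.02,-0.0046,0.0112],[0,0.02,-0.0046,0.0112],[0,0.02,-0.0046,0.0112],[0,0.02,-0.0046,0.0112],[0,0.02,-0.0046,0.0112],[0,0.02,-0.0046,0.0112],[0,0.02,-0.0046,0.0112],[0,0.02,-0.0046,0.0112],[0,0,0,0]]

```text
t: 8.65
tool_pos: [0.5324, -0.1672, 0.0127]
tool_rot: [-0.021, 1.571, 0.023]
contact_force: [0.3, -1.1, 0.8]
opening: 0.04
```

```bash
python3 -c "
from h import *
status()"
```

```text
t 8.65 tcp [ 0.5324 -0.1672  0.0127] g [-0.3304 -0.0062] tool y rel 5.02 F [ 0.3 -1.1  0.8]
(0.9, (array([ 0.5321, -0.1022]), (np.float32(0.11), np.float32(0.0701)), np.float32(91.55)), array([ 0.5311, -0.0849,  0.0081]), [264.0, 289.0])
blank g [-0.2655 -0.0021] yaw rel 4.9500046
```

move_arm:
  increments:
    - [[0,0.02,-0.0046,0.0112],[0,0.02,-0.0046,0.0112],[0,0.02,-0.0046,0.0112],[0,0.02,-0.0046,0.0112],[0,0.02,-0.0046,0.0112],[0,0.024,0,0],[0,0.024,0,0],[0,0.024,0,0],[0,0.024,0,0],[0,0.024,0,0],[0,0.024,0,0],[0,0.024,0,0],[0,0.024,0,0],[0,0.024,0,0],[0,0.024,0,0],[0,0.024,0,0],[0,0.024,0,0],[0,0,0,0]]

```text
t: 10.25
tool_pos: [0.5312, -0.0699, 0.0126]
tool_rot: [0.047, 1.571, -0.045]
contact_force: [1.0, 0.1, -0.3]
opening: 0.0399
```

```bash
python3 -c "
from h import *
a=status()
P=cloud(a)
r=ctrl.trace('top','gauge')[0]; k=cv2.dilate(r['region'].astype(np.uint8),np.ones((7,7)))>0;z=P[...,2]
print(rect(P[k&(z>.022)&(z<.034)]),r['score'])
C=cv2.resize(a['pixels'][205:325,115:315],(800,480)); cv2.imwrite('pics/c3.png',cv2.cvtColor(C,cv2.COLOR_RGB2BGR))
"
```

```text
t 10.25 tcp [ 0.5312 -0.0699  0.0126] g [-0.2334  0.0008] tool y rel 0.06 F [ 1.   0.1 -0.3]
(0.66, (array([0.5368, 0.0106]), (np.float32(0.0786), np.float32(0.0678)), np.float32(86.39)), array([0.5366, 0.0315, 0.0083]), [259.3, 243.5])
blank g [-1.527e-01 -1.000e-04] yaw rel -0.20999908
(array([0.5487, 0.2166]), (np.float32(0.1438), np.float32(0.1276)), np.float32(86.54)) 0.83
```

View pics/c3.png

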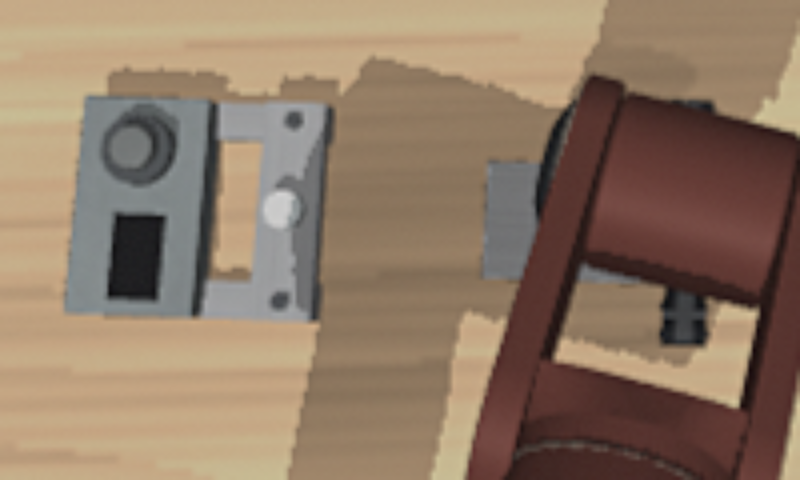

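Blank and gauge are aligned: lateral offset 0 mm and yaw within 0.2°. I'll push straight in now.

move_arm:
  increments:
    - [[0,0.024,0,0],[0,0.024,0,0],[0,0.024,0,0],[0,0.024,0,0],[0,0.024,0,0],[0,0.024,0,0],[0,0.024,0,0],[0,0.024,0,0],[0,0.024,0,0],[0,0.024,0,0],[0,0.024,0,0],[0,0.024,0,0],[0,0.024,0,0],[0,0.024,0,0],[0,0.024,0,0],[0,0.024,0,0],[0,0,0,0]]

```text
t: 11.82
tool_pos: [0.537, 0.0258, 0.0128]
tool_rot: [0.047, 1.57, -0.045]
contact_force: [0.0, -0.1, -1.0]
opening: 0.04
```

move_arm:
  increments:
    - [[0,0.02,0,0],[0,0.02,0,0],[0,0.02,0,0],[0,0.02,0,0],[0,0.02,0,0],[0,0.02,0,0],[0,0.02,0,0],[0,0.02,0,0],[0,0.02,0,0],[0,0,0,0]]

```text
t: 12.65
tool_pos: [0.5397, 0.0706, 0.0128]
tool_rot: [0.047, 1.57, -0.045]
contact_force: [-0.3, 0.2, 0.3]
opening: 0.0397
```

```bash
python3 -c "
from h import *
a=status()
C=cv2.resize(a['pixels'][205:325,115:315],(800,480)); cv2.imwrite('pics/c4.png',cv2.cvtColor(C,cv2.COLOR_RGB2BGR))
"
```

```text
t 12.65 tcp [0.5397 0.0706 0.0128] g [-0.0926  0.0006] tool y rel 0.05 F [-0.3  0.2  0.3]
None
```

View pics/c4.png

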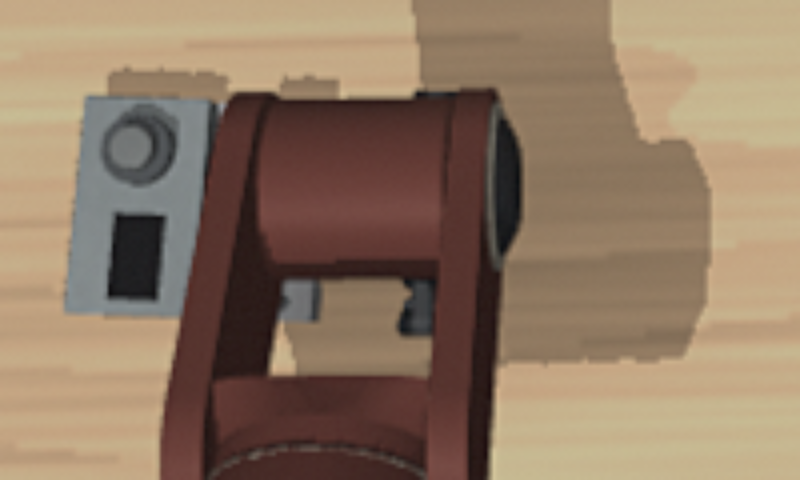

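The arm hides the slot, so I'll go by force: the tool has about 22 mm left to the stop.

move_arm:
  increments:
    - [[0,0.014,0,0],[0,0.014,0,0],[0,0.014,0,0],[0,0.014,0,0],[0,0.006,0,0],[0,0.006,0,0],[0,0.006,0,0],[0,0,0,0]]

```text
t: 13.42
tool_pos: [0.5408, 0.0881, 0.0128]
tool_rot: [0.047, 1.57, -0.046]
contact_force: [-0.3, -1.4, -0.3]
opening: 0.0398
```

move_arm:
  increments:
    - [[0,0.004,0,0],[0,0.004,0,0],[0,0.004,0,0],[0,0,0,0]]

```text
t: 13.75
tool_pos: [0.541, 0.0909, 0.0128]
tool_rot: [0.046, 1.57, -0.046]
contact_force: [-0.1, -2.1, 0.2]
opening: 0.0403
```

move_arm:
  increments:
    - [[0,0.004,0,0],[0,0.004,0,0],[0,0,0,0]]

```text
t: 14.0
tool_pos: [0.5411, 0.0929, 0.0128]
tool_rot: [0.046, 1.57, -0.046]
contact_force: [0.1, -2.8, 0.5]
opening: 0.0401
```

move_arm:
  increments:
    - [[0,0.004,0,0],[0,0.004,0,0],[0,0,0,0]]

```text
t: 14.25
tool_pos: [0.5412, 0.0938, 0.0128]
tool_rot: [0.044, 1.571, -0.048]
contact_force: [0.9, -6.7, -0.5]
opening: 0.0403
```

move_arm:
  increments:
    - [[0,0.004,0,0],[0,0.004,0,0],[0,0,0,0],[0,0,0,0]]

```text
t: 14.58
tool_pos: [0.5412, 0.0939, 0.0128]
tool_rot: [0.041, 1.571, -0.05]
contact_force: [-1.5, -12.9, 1.3]
opening: 0.0402
```

Hard stop at the expected place, with force rising to 13 N and no further motion. I'll back straight off, lift and look.

move_arm:
  increments:
    - [[0,-0.02,0,0],[0,-0.04,0,0],[0,-0.06,0,0],[-0.1,0,0,0],[-0.12,0,0,0],[-0.12,0,0,0],[-0.12,0,0,0],[-0.12,-0.1,0,0],[0,-0.15,0,0],[0,-0.15,0,0],[0,-0.15,0,0],[0,0,0,0]]
  gripper: 0.53

```text
t: 15.58
tool_pos: [0.5314, -0.0754, 0.1586]
tool_rot: [0.049, 1.568, -0.052]
contact_force: [0.8, -0.1, -0.2]
opening: 0.0402
```

```bash
python3 -c "
from h import *
a=status()
kt=ctrl.trace('top','key_top'); P=cloud(a)
for r in kt[:1]:
    q=P[r['region']]; q=q[q[:,2]>np.median(q[:,2])-.003]; print(r['score'],q.mean(0),np.median(q[:,2]),rect(q),g(q.mean(0)))
s=ctrl.get_image('side')
A=cv2.resize(a['pixels'][205:305,115:265],(600,400)); B=s['pixels'][130:230,165:315]
C=np.hstack([cv2.resize(a['pixels'][205:305,115:265],(400,267)),cv2.resize(B,(400,267))]); cv2.imwrite('pics/c5.png',cv2.cvtColor(C,cv2.COLOR_RGB2BGR))
"
```

```text
t 15.5833 tcp [ 0.5314 -0.0754  0.1586] g [-2.388e-01  2.000e-04] tool y rel -0.29 F [ 0.8 -0.1 -0.2]
(0.71, (array([0.5452, 0.1587]), (np.float32(0.1115), np.float32(0.0787)), np.float32(86.8)), array([0.5452, 0.1544, 0.0083]), [257.9, 197.5])
blank g [-0.0043  0.0003] yaw rel 0.20000458
```

View pics/c5.png

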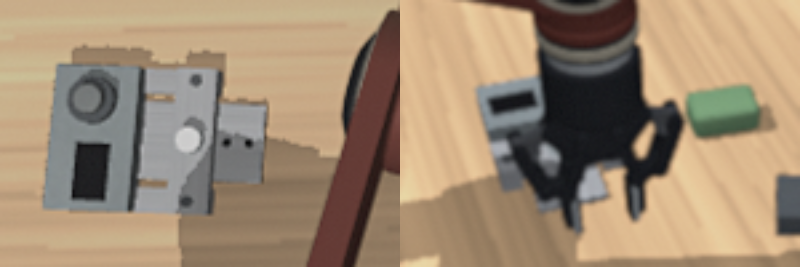

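```bash
python3 -c "
from h import *
a=ctrl.get_image('top'); P=cloud(a); c=np.array([.5825,.248]); r=np.linalg.norm(P[...,:2]-c,axis=-1)
for i in range(0,26,3):
    q=P[(r>=i/1e3)&(r<(i+3)/1e3)][:,2]; print(i,len(q),np.percentile(q,[5,25,50,75,95]).round(4))
q=P[(r<.025)&(P[...,2]>.047)]; print(q.mean(0),np.median(q,0),rect(q))
q=P[(r<.03)&(P[...,2]>.036)]; print(rect(q))
for r in ctrl.trace('top','key'): print(r['score'],r['pixel'])
"
```

```text
0 4 [0.0511 0.0515 0.0518 0.0521 0.0526]
3 16 [0.0505 0.0514 0.0522 0.0534 0.055 ]
6 30 [0.0495 0.0507 0.0519 0.053  0.0539]
9 43 [0.0428 0.0496 0.0516 0.0529 0.0544]
12 44 [0.0397 0.0414 0.0434 0.0493 0.0517]
15 54 [0.0396 0.0413 0.0419 0.043  0.0452]
18 87 [0.0297 0.037  0.0404 0.0421 0.0448]
21 49 [0.0277 0.0293 0.0306 0.0314 0.0332]
24 81 [0.0276 0.0294 0.0301 0.031  0.0332]
[0.58226791 0.24750917 0.05178731] [0.58189239 0.24691907 0.05176949] (array([0.582 , 0.2476]), (np.float32(0.0234), np.float32(0.0234)), np.float32(1.67))
(array([0.5827, 0.2478]), (np.float32(0.0412), np.float32(0.0407)), np.float32(66.93))
0.39 [245.0, 148.1]
```

The blank is home: x_g = -4.3 mm against a nominal -5, yaw 0.2°, with no visible gap at the stop. The key top is at z = 0.052 at (0.5822, 0.2476), and the collar at 0.042, so the full 6 mm travel clears it. I'll move over the key with the fingers shut.

move_arm:
  increments:
    - [[0,0.1304,0.012,0],[0,0.1304,0.012,0],[0,0.1304,0.012,0],[0,0.1304,0.012,0],[0,0.1304,0.012,0],[0,0.1304,0.012,0],[0,0.1304,0.012,0],[0,0.1304,0.012,0],[0,0.1304,0.012,0],[0,0.1304,0.012,0],[0,0,0,0],[0,0,0,0],[0.064,0,0,0],[0.064,0,0,0],[0.064,0,0,0],[0.064,0,0,0],[0,0,0,0],[0,0,0,0]]
  gripper: 1

```text
t: 17.38
tool_pos: [0.5795, 0.2525, 0.0926]
tool_rot: [0.046, 1.573, -0.047]
contact_force: [0.5, -0.5, 0.1]
opening: 0.0003
```

move_arm:
  increments:
    - [[0,-0.0184,0.012,0],[0.04,0,0,0],[0.03,0,0,0],[0.012,0,0,0],[0,0,0,0],[0,0,0,0]]

```text
t: 17.88
tool_pos: [0.5831, 0.2484, 0.0728]
tool_rot: [0.046, 1.571, -0.046]
contact_force: [0.7, 0.4, -0.6]
opening: 0.0003
```

move_arm:
  increments:
    - [[0.008,0,0,0],[0.008,0,0,0],[0.008,0,0,0],[0,0,0,0],[0,0,0,0]]

```text
t: 18.3
tool_pos: [0.5832, 0.2484, 0.0671]
tool_rot: [0.046, 1.571, -0.046]
contact_force: [-0.3, -0.4, -0.2]
opening: -0.0004
```

Just above the key now. I'll press in 1 mm steps.

move_arm:
  increments:
    - [[0.006,0,0,0],[0.006,0,0,0],[0.004,0,0,0],[0,0,0,0],[0,0,0,0]]

```text
t: 18.72
tool_pos: [0.5836, 0.2486, 0.0638]
tool_rot: [0.047, 1.57, -0.046]
contact_force: [-0.8, -0.5, 1.9]
opening: -0.0001
```

move_arm:
  increments:
    - [[0.004,0,0,0],[0.004,0,0,0],[0,0,0,0],[0,0,0,0]]

```text
t: 19.05
tool_pos: [0.5836, 0.2486, 0.0616]
tool_rot: [0.047, 1.57, -0.046]
contact_force: [-0.1, -0.3, 4.4]
opening: 0.0002
```

move_arm:
  increments:
    - [[0.004,0,0,0],[0.004,0,0,0],[0,0,0,0],[0,0,0,0]]

```text
t: 19.38
tool_pos: [0.5837, 0.2485, 0.06]
tool_rot: [0.046, 1.57, -0.046]
contact_force: [-1.2, -0.3, 6.8]
opening: 0.0002
```

move_arm:
  increments:
    - [[0.004,0,0,0],[0,0,0,0],[0,0,0,0],[0,0,0,0]]

```text
t: 19.72
tool_pos: [0.5837, 0.2486, 0.06]
tool_rot: [0.046, 1.57, -0.046]
contact_force: [-3.8, -0.3, 10.5]
opening: -0.0002
```

The key bottomed out: tip about 6 mm below the start height, stalled at 10 N. I'll release it and retreat.

move_arm:
  increments:
    - [[-0.01,0,0,0],[-0.02,0,0,0],[-0.04,0,0,0],[-0.1,0,0,0],[-0.14,0,0,0],[-0.14,0,0,0],[-0.14,0,0,0],[0,0.14,-0.1,0],[0,0.14,-0.1,0],[0,0.14,-0.1,0],[0,0.14,-0.1,0],[0,0.14,-0.1,0],[0,0.14,-0.1,0],[0,0,0,0],[0,0,0,0]]

```text
t: 20.97
tool_pos: [0.4484, 0.4613, 0.2052]
tool_rot: [0.042, 1.571, -0.044]
contact_force: [1.0, -0.0, -0.1]
opening: 0.0
```

```bash
python3 -c "
from h import *
a=status(); P=cloud(a); r=np.linalg.norm(P[...,:2]-np.array([.5822,.2476]),axis=-1)
print('key z',np.median(P[r<.009][:,2]))
for n in ['thick_block','compound','roller']:
    for x in ctrl.trace('top',n)[:1]: print(n,P[x['region']].mean(0).round(3))
q=P[(np.abs(P[...,2]-.0083)<.0035)&(np.hypot(P[...,0]-.542,P[...,1]-.12)<.045)]; print('tail',g([*q[:,:2].min(0)]),rect(q))
C=cv2.resize(a['pixels'][150:300,100:350],(800,480)); cv2.imwrite('pics/c6.png',cv2.cvtColor(C,cv2.COLOR_RGB2BGR))
"
```

```text
t 20.9667 tcp [0.4484 0.4613 0.2052] g [0.292  0.1149] tool y rel 0.24 F [ 1.  -0.  -0.1]
(0.62, (array([0.5449, 0.1585]), (np.float32(0.1115), np.float32(0.0739)), np.float32(86.55)), array([0.5453, 0.1545, 0.0083]), [257.5, 200.8])
blank g [-0.0045  0.0006] yaw rel -0.049995422
key z 0.05212137644469694
thick_block [0.765 0.001 0.03 ]
compound [0.727 0.167 0.033]
roller [ 0.742 -0.157  0.034]
tail [-0.063   0.0332] (array([0.5438, 0.1243]), (np.float32(0.0699), np.float32(0.043)), np.float32(176.7))
```

View pics/c6.png

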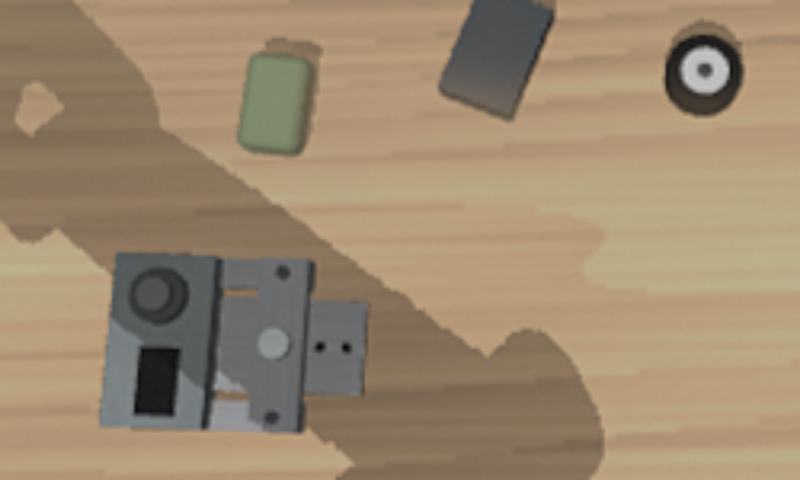

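The blank is square against the stop, the key is back up at z = 0.052, and the bystanders haven't moved. I'll hand it in.

```bash
python3 -c "
from station import ctrl
print(ctrl.finish_job())"
```

```text
the job is handed in; nothing more can be done
None
```

The blank is home against the stop, the key has been pressed fully down and released, and the job was handed in about 21 s into the 61 s limit.

I pushed the steel blank with two fingertips on its trailing edge: an arc to line it up, then straight under the bridge. At the stop the push stalled with about 13 N. After backing off, I pressed the key with the shut fingers until it bottomed out at about 10 N, roughly 6 mm down.

**Last checks:**
- **Blank:** its centre is at x = -4.5 mm in the gauge's frame (nominal -5). It is 0.6 mm off to the side and within about 0.3° of square. About 43 mm sticks out before the bridge (nominal 42), within the camera's error.
- **Key:** its top is back at 52 mm, the height it had before the press.
- **Bystanders:** the block, compound and roller had not moved. I did not re-measure the teal look-alike plate, but the tool stayed clear of it.

The key detector missed the key in some pictures, so I took its position from depth data, which agreed with the given layout to about 1 mm. No check failed.

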